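Push-test the midrange driver

TASK

Three loudspeaker drivers lie face up in a row on the cabinet. Check that the cone of the middle-sized one (by size, not by place) moves freely: with shut fingertips push the dust dome at its centre gently inwards to about half its travel, without bottoming it, hold it in for about a second, then let it spring back and withdraw upwards, about 10 cm clear of it. Touch nothing of that driver but the dome, do not touch the largest and smallest drivers, do not lift or shift anything, and leave the tools and containers alone.

Things in the scene. Friction and masses are not known exactly. Their poses are not given: they have to be found in the camera images.
- cabinet: Pine loudspeaker cabinet lying on its back, fixed: 300 (x) by 560 (y) by 110 mm high, black panel on top. Origin: centre of its underside, on the bench. The three drivers lie along its y, centres 170 mm apart at y -170, 0 and 170 mm and x -45 mm, in any order.
- woofer: The largest of the three loudspeaker drivers that lie loose in a row on the cabinet's black panel: round, 180 mm across, frame 30 mm high. Origin: centre of its underside (on the panel, 110 mm above the bench); z up. In its middle is a grey dust dome 64 mm across.
- midrange: The middle-sized one, to be tested, of the three loudspeaker drivers that lie loose in a row on the cabinet's black panel: round, 130 mm across, frame 30 mm high. Origin: centre of its underside (on the panel, 110 mm above the bench); z up. In its middle is a grey dust dome 48 mm across. Weighs 0.55 to 1 kg.
- small: The smallest of the three loudspeaker drivers that lie loose in a row on the cabinet's black panel: round, 92 mm across, frame 30 mm high. Origin: centre of its underside (on the panel, 110 mm above the bench); z up. In its middle is a grey dust dome 36 mm across.
- midrange_top (a point): Crown of the midrange driver's dome, where to push: 34 mm above the driver's underside, 4 mm above its rim, 144 mm above the bench when the cone is at rest. Moves with the cone. Shut fingers fit; open ones straddle the dome and hit the paper.
- midrange_cone (a joint): How far the midrange cone and dome are pushed in, m: 0 at rest, 0.012 at the stop (bottomed). Moves straight down, springs back by itself: starts to move at about 1 N, then about 0.9 N more for each mm (about 6 N at 6 mm).
- midrange_dome: The midrange driver's grey dome: 48 mm across, 14 mm high, stiff. Origin: centre of the driver's underside when at rest.
- midrange_paper: The midrange driver's black paper cone around the dome, moves with it: a flat ring 14 mm below the dome's crown, out to 96 mm across. Not to be touched. Origin as for the dome.
- midrange_rim: The midrange driver's metal rim: 130 mm outside, 102 mm inside, its top 30 mm above the driver's underside. Not to be touched. Origin: on the axis, 4 mm above the driver's underside.
- brush: Flat paint brush, 168 mm long, 36 mm wide, 14 mm thick, lying on the cabinet's strip beyond the drivers. Origin: underside, on its length, near the middle.
- tub: White cup, 60 mm across, 45 mm high, on the cabinet's strip beyond the drivers. Origin: centre of its underside.
- glue: Grey bottle, 60 mm across, 140 mm high, on the bench to the right. Origin: centre of its underside.
- pot: White pot, 90 mm across, 70 mm high, on the bench to the left. Origin: centre of its underside.

How it is judged:
On the way:
1. the midrange dome is pushed in 3 to 10 mm by the fingertips and held there for half a second (value of joint midrange_cone between 0.003 and 0.01 m and contact force between the fingers and midrange_dome above 1 N), for 0.5 s.
At the end, for the whole second after the job is handed in: The midrange cone is back out (within 1 mm), the grasp point between the fingers is at least 95 mm above the dome's crown (fingertips about 76 mm), all three drivers are within 6 mm and the other objects within 15 mm of where they began (value of joint midrange_cone below 0.001 m and z of the grasp point in the frame of midrange_top above 0.095 m and distance of each of woofer, midrange, small from where it was at the start of the episode below 0.006 m and distance of each of brush, tub, glue, pot from where it was at the start of the episode below 0.015 m); the robot touches nothing.
It fails at once if the midrange dome is pushed with more than 15 N or bottomed (more than 11.2 mm in) (contact force between the fingers and midrange_dome above 15 N or value of joint midrange_cone above 0.0112 m).
It fails at once if the midrange paper or rim is touched (contact force between any of the fingers, the arm and midrange_paper above 0.5 N or contact force between any of the fingers, the arm and midrange_rim above 0.5 N).
It fails at once if the largest or smallest driver is touched (contact force between any of the fingers, the arm and woofer above 0.5 N or contact force between any of the fingers, the arm and small above 0.5 N).
It fails at once if a driver is lifted or shifted by more than 6 mm (distance of any of woofer, midrange, small from where it was at the start of the episode above 0.006 m).
It fails at once if a tool or container is moved by more than 15 mm (distance of any of brush, tub, glue, pot from where it was at the start of the episode above 0.015 m).
It also fails if it takes over 35 s, if anything falls off the work surface, if the arm or the gripper's body presses on something with over 40 N, if the wrist force passes 120 N, or if a joint passes its speed limit or range.

ROBOT

A 6-joint arm with a two-finger parallel gripper is mounted at the origin on the work surface. World frame = base frame: x ahead of the robot, y to its left, z up, the work surface at z = 0. Lengths are in m, angles in rad, forces in N, time in s.
With the tool pointing down it reaches from about 0.3 to 0.825 m from the base axis. Payload 5.4 kg.
Tool frame: the origin (TCP) lies between the finger pads; the fingertips stand 17 mm ahead of it and the grasp point (between the pads) lies 2 mm behind it; z points along the fingers, y is the line along which they close (so a half turn about z gives the same grasp; the last joint's range is limited). The gripper opens to 92 mm and grips with 3 to 60 N. Pads are 20 mm wide; open, the fingers measure 128 mm over their backs; the gripper's body (75 mm by 189 mm) begins 69 mm behind the grasp point.
Start: joints at [1.124, 0.158, 1.597, -0, 1.386, -0.21], TCP at [0.135, 0.559, 0.232] pointing down, gripper open.
Joint ranges: [-2.91, 2.91], [-0.94, 2.29], [0.18, 2.7], [-1.29, 4.43], [0.17, 2.64], [-3, 3]. Speed limits (rad/s): [2.57, 2.57, 3.14, 3.14, 3.14, 3.14].

INTERFACE

Orientations are given as a 3x3 rotation matrix whose columns are the frame's x, y, z axes.
In Python, from bench import ctrl gives the robot as it stands.
- The arm moves only by the tool jog_arm, never from a script. Its argument "commands" is a list of rows, each a list of 7 numbers: the turn, a rotation vector about the world's x, y, z in degrees, then the shift along the world's x, y, z in cm, then the opening, from -1 (shut) to 1 (fully open). A call has 1 to 5 rows; each row shifts and turns the commanded pose from where the row before left it; what a row does not reach is not made up. A row lasts 1/8 s, in which the tool goes at most 62.5 mm and 10.7 degrees, less where a joint would pass 70% of its speed; a pose out of reach is approached as far as the arm can. A call is refused whole if a number of a shift passes 6.25 or a number of a turn 10.7, either way. A call with a gripper value outside its range is refused whole. The fingers move at their own pace and stop on an object; the grip force is fixed at half the most. Time passes only in rows, so rows that do not move let the fingers close. It gives the time, the measured TCP pose, the force, the opening and the grip force at its end, in the units of the state.
- ctrl.observe(): the state, without advancing time (a new reading comes with each control period).
- ctrl.camera(name): name is "scene" or "top" or "wrist"; returns a dict with "color" (480x640x3 uint8, red, green, blue), "z_map" (480x640 float32, m along the optical axis (not along the pixel's ray), 0 where there is no reading), "mtx" (3x3 intrinsics, pixels), "R" (3x3) and "t" (3): a world point X has camera coordinates R X + t. Camera axes: x right, y down, z forward; pixel columns grow to the right and rows downward; lengths in m; the calibration is good to about 2 mm. A picture is of the moment at which its call begins.
- ctrl.job_done(): hands the job in; it is judged then, once.
Trained networks look in a picture, given as the dict that the camera call returned (one of the last four; its "shot" number tells which), for a name from the list of things; names that differ only in an ending like _2 or _b are one class to them, and where a whole thing is asked for, a point or a joint stands for the part that bears it (a point fixed in the world has none). Each returns a list of dicts, best first, with "score" (0 to 1); they miss things now and then, are a little off and sometimes report something else, mostly with a low value. They report only what shows in the picture. A call takes as long as a camera call.
- ctrl.cut_out(label, picture): "pixels" (480x640 bool, what is visible of it) and "point" ([column, row] in pixels, amid what is visible of it).
The state is a dict: "clock": time; "joint_positions": joint angles; "qd": joint speeds; "joint_torque": joint torques, N m; "position": TCP position; "tcp_rot": TCP orientation; "force": force on the tool from outside, world axes, zero at the start; "torque": the same for the moment, N m; "opening": opening from 0.0 (shut) to 1.0 (fully open); "grasp_force": force on a finger pad.
Only numpy, scipy, OpenCV 4.12 (cv2) and the standard library are available. Lean on these libraries where they do the work, as an engineer would, in place of code of your own. Each camera call takes 0.05 s, during which the arm holds its last target. There are 200 camera calls.

## Working session

There is one attempt and no reset: what is moved stays moved. The work goes in short steps, Python scripts to look and compute and a tool call to move; the robot and the scene stay as the last step left them, time stands still between calls to the robot, and variables do not carry over. Pictures are saved under pics/ and viewed, at most 10 in all, crops included, and the job is handed in when it is done.

Besides the shell and the picture viewer there is one more tool, called after "Call:" as name(argument=value, ...), one argument or row to a line, values as JSON. jog_arm: Moves the arm, as the interface text tells. Its arguments: {"type":"object","properties":{"commands":{"type":"array"}},"required":["commands"]}

```bash
mkdir -p pics
cat > h.py <<'E'
import numpy as np, cv2
from bench import ctrl
def world(p,mask):
    v,u=np.nonzero(mask&(p["z_map"]>0)); z=p["z_map"][v,u]; K=p["mtx"]
    c=np.stack([(u-K[0,2])/K[0,0]*z,(v-K[1,2])/K[1,1]*z,z],1)
    return (c-p["t"])@p["R"]
E
python3 - <<'E'
from h import *
s=ctrl.observe(); print(s["clock"],s["position"],s["tcp_rot"],s["opening"],s["force"])
for n in ["top","scene"]:
    p=ctrl.camera(n); cv2.imwrite(f"pics/{n}.png",p["color"][:,:,::-1])
    for l in ["midrange","woofer","small","midrange_dome","glue","pot","tub","brush"]:
        for d in ctrl.cut_out(l,p)[:2]:
            X=world(p,d["pixels"]); 
            if len(X): print(n,l,round(d["score"],2),d["point"],np.median(X,0).round(3),np.percentile(X,1,0).round(3),np.percentile(X,99,0).round(3))
E
```

```text
0.0 [0.134636   0.55839016 0.23060574] [[-9.72089799e-01  2.34607616e-01 -8.30607393e-04]
 [ 2.34608750e-01  9.72088309e-01 -1.74774248e-03]
 [ 3.97390040e-04 -1.89383039e-03 -9.99998128e-01]] 0.999155976440514 [0.01329273 0.27226391 0.41200033]
top midrange 0.7 [390.7, 264.6] [ 0.512 -0.19   0.138] [ 0.453 -0.25   0.115] [ 0.574 -0.128  0.147]
top woofer 0.74 [274.6, 260.6] [0.511 0.148 0.135] [0.426 0.063 0.109] [0.599 0.233 0.147]
top woofer 0.35 [292.5, 214.1] [0.661 0.098 0.119] [0.63  0.07  0.106] [0.687 0.123 0.159]
top small 0.7 [333.7, 262.7] [ 0.513 -0.02   0.139] [ 0.47  -0.063  0.113] [0.555 0.021 0.149]
top midrange_dome 0.66 [391.6, 261.1] [ 0.512 -0.189  0.14 ] [ 0.492 -0.211  0.13 ] [ 0.533 -0.168  0.148]
top midrange_dome 0.44 [336.6, 238.1] [ 0.587 -0.046  0.11 ] [ 0.408 -0.295  0.098] [0.705 0.255 0.117]
top glue 0.96 [509.0, 295.7] [ 0.402 -0.548  0.095] [ 0.377 -0.577  0.011] [ 0.43  -0.533  0.145]
top pot 0.95 [144.2, 281.2] [0.47  0.569 0.03 ] [ 0.426  0.48  -0.003] [0.512 0.635 0.074]
top tub 0.69 [293.6, 211.4] [0.664 0.1   0.121] [0.631 0.07  0.106] [0.687 0
[... 695 characters left out ...]
0.148]
scene midrange_dome 0.52 [247.3, 210.9] [ 0.522 -0.191  0.141] [ 0.493 -0.212  0.129] [ 0.538 -0.171  0.148]
scene midrange_dome 0.49 [295.8, 258.3] [ 0.647 -0.035  0.109] [ 0.413 -0.299  0.001] [0.712 0.253 0.123]
scene glue 0.77 [144.9, 179.7] [ 0.418 -0.557  0.073] [ 0.31  -0.653 -0.004] [ 0.436 -0.536  0.144]
scene pot 0.87 [498.5, 249.4] [0.461 0.558 0.041] [0.426 0.48  0.001] [0.516 0.628 0.072]
scene tub 0.87 [339.0, 261.9] [0.65  0.097 0.135] [0.634 0.072 0.111] [0.689 0.124 0.158]
scene tub 0.18 [144.1, 179.7] [ 0.419 -0.555  0.082] [ 0.385 -0.591  0.005] [ 0.436 -0.536  0.145]
scene brush 0.8 [244.2, 250.3] [ 0.654 -0.169  0.122] [ 0.633 -0.269  0.11 ] [ 0.669 -0.104  0.129]
```

View pics/top.png

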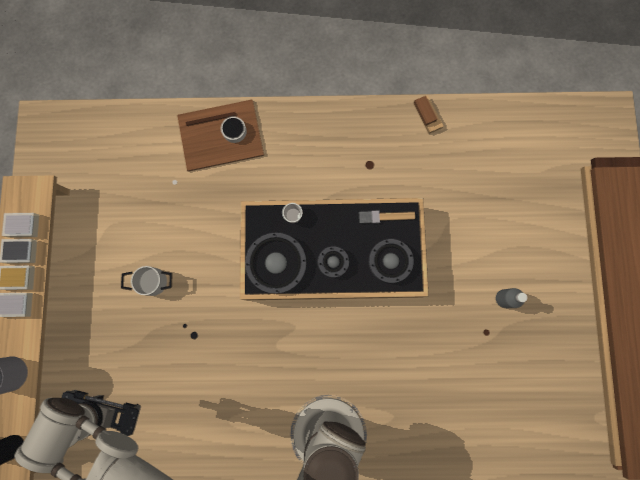

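The top view shows the midrange driver at the right end of the cabinet, with its dome at about pixel (391, 261). That puts it near x 0.513, y -0.19. I'll raise the arm, shut the gripper and go over there.

Call:
jog_arm(
  commands=[
    [0, 0, 0, 0, 0, 4, -1],
    [0, 0, 0, 0, -2, 4, -1],
    [0, 0, 0, 2.5, -5, 0, -1],
    [0, 0, 0, 2.5, -5, 0, -1],
    [0, 0, 0, 2.5, -5, 0, -1],
  ],
)

```text
clock: 1.52
position: [0.2104, 0.3875, 0.3118]
tcp_rot: [[-0.972, 0.234, 0.001], [0.234, 0.972, 0.0], [-0.001, 0.001, -1.0]]
force: [0.3, 0.5, -0.7]
opening: 0.479
grasp_force: 0.0
```

Call:
jog_arm(
  commands=[
    [0, 0, 0, 2.5, -5, 0, -1],
    [0, 0, 0, 2.5, -5, 0, -1],
    [0, 0, 0, 2.5, -5, 0, -1],
    [0, 0, 0, 2.5, -5, 0, -1],
    [0, 0, 0, 2.5, -5, 0, -1],
  ],
)

```text
clock: 2.15
position: [0.3354, 0.1373, 0.3119]
tcp_rot: [[-0.972, 0.234, 0.001], [0.234, 0.972, 0.0], [-0.001, 0.001, -1.0]]
force: [0.5, 0.7, 0.2]
opening: -0.0
grasp_force: 0.0
```

Call:
jog_arm(
  commands=[
    [0, 0, 0, 2.5, -5, 0, -1],
    [0, 0, 0, 2.5, -5, 0, -1],
    [0, 0, 0, 2.5, -5, 0, -1],
    [0, 0, 0, 2.5, -5, 0, -1],
    [0, 0, 0, 0, 0, 0, -1],
  ],
)

```text
clock: 2.78
position: [0.4355, -0.0638, 0.3111]
tcp_rot: [[-0.971, 0.239, -0.001], [0.239, 0.971, 0.0], [0.001, -0.0, -1.0]]
force: [0.3, 0.1, 0.0]
opening: 0.006
grasp_force: 0.0
```

Call:
jog_arm(
  commands=[
    [0, 0, 0, 2.5, -4.2, 0, -1],
    [0, 0, 0, 2.5, -4.2, 0, -1],
    [0, 0, 0, 2.6, -4.2, 0, -1],
    [0, 0, 0, 0, 0, 0, -1],
  ],
)

```text
clock: 3.28
position: [0.5113, -0.1881, 0.3106]
tcp_rot: [[-0.972, 0.236, -0.002], [0.236, 0.972, 0.001], [0.002, 0.001, -1.0]]
force: [-0.2, 1.1, 0.3]
opening: 0.005
grasp_force: 0.0
```

Run:
```python
from h import *
from scipy.optimize import least_squares
s=ctrl.observe(); print(s["clock"],s["position"])
for n in ["wrist","top"]:
    p=ctrl.camera(n); cv2.imwrite(f"pics/{n}2.png",p["color"][:,:,::-1])
    print(n,"cam pos",(-p["R"].T@p["t"]).round(3))
    for l in ["midrange","midrange_dome"]:
        for d in ctrl.cut_out(l,p)[:1]:
            X=world(p,d["pixels"])
            print(n,l,round(d["score"],2),d["point"],len(X),np.median(X,0).round(4),np.percentile(X,1,0).round(3),np.percentile(X,99,0).round(3))
    # all points: rim ring (z .135-.145) circle fit and dome sphere fit
    X=world(p,np.ones((480,640),bool)); c=np.array([.512,-.19]); r=np.hypot(*(X[:,:2]-c).T)
    D=X[(r<.02)&(X[:,2]>.125)&(X[:,2]<.155)]
    f=least_squares(lambda q:np.linalg.norm(D-q[:3],axis=1)-.0276,[.512,-.19,.116],loss="soft_l1",f_scale=.001)
    print("sphere",len(D),f.x.round(4),"crown z",f.x[2]+.0276)
    Rm=X[(r>.048)&(r<.07)&(X[:,2]>.134)&(X[:,2]<.148)]
    if len(Rm): print("rim",len(Rm),((np.percentile(Rm,1,0)+np.percentile(Rm,99,0))/2).round(4),np.median(Rm[:,2]))
```

```text
3.275 [ 0.51133646 -0.18811466  0.31061888]
wrist cam pos [ 0.44  -0.171  0.462]
wrist midrange 0.71 [317.3, 218.0] 11960 [ 0.5099 -0.1875  0.1376] [ 0.455 -0.25   0.113] [ 0.568 -0.13   0.144]
wrist midrange_dome 0.69 [318.9, 222.1] 1659 [ 0.5136 -0.1897  0.1386] [ 0.494 -0.212  0.129] [ 0.537 -0.168  0.143]
sphere 1284 [ 0.5155 -0.1902  0.1159] crown z 0.14347785505909286
rim 4605 [ 0.5127 -0.19    0.1399] 0.13855962856808018
top cam pos [0.373 0.017 1.539]
top midrange 0.82 [395.5, 271.3] 537 [ 0.4803 -0.193   0.1381] [ 0.451 -0.242  0.113] [ 0.563 -0.127  0.148]
top midrange_dome 0.51 [391.6, 274.3] 602 [ 0.4808 -0.1918  0.1381] [ 0.451 -0.247  0.109] [ 0.568 -0.127  0.148]
sphere 64 [ 0.5134 -0.1906  0.1182] crown z 0.14580639100177184
rim 253 [ 0.5116 -0.1873  0.141 ] 0.14038343679698242
```

Call:
jog_arm(
  commands=[
    [0, 0, 0, 0.2, -0.2, -4, -1],
    [0, 0, 0, 0, 0, -4, -1],
    [0, 0, 0, 0, 0, -3, -1],
    [0, 0, 0, 0, 0, -2, -1],
    [0, 0, 0, 0, 0, 0, -1],
  ],
)

```text
clock: 4.2
position: [0.5117, -0.1877, 0.1803]
tcp_rot: [[-0.972, 0.234, -0.003], [0.234, 0.972, 0.002], [0.003, 0.001, -1.0]]
force: [0.6, -0.3, 0.6]
opening: 0.005
grasp_force: 0.0
```

Run:
```python
from h import *
s=ctrl.observe(); print(s["position"],s["force"])
p=ctrl.camera("wrist"); cv2.imwrite("pics/w3.png",p["color"][:,:,::-1])
```

```text
[ 0.51174667 -0.18773011  0.18030886] [ 0.60500961 -0.34381125  0.58552414]
```

View pics/w3.png

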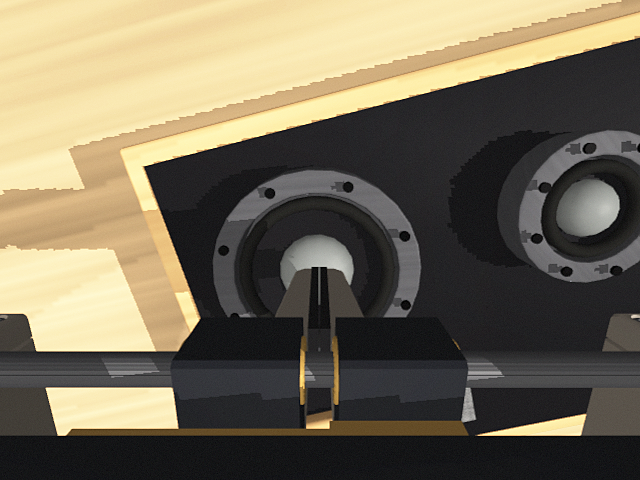

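The wrist view shows the shut fingertips at about (318, 268), over the dome centred near (317, 265), and clear of the paper and rim. I'll creep down while watching the force.

Call:
jog_arm(
  commands=[
    [0, 0, 0, 0.1, -0.2, -0.8, -1],
    [0, 0, 0, 0, 0, -0.6, -1],
    [0, 0, 0, 0, 0, -0.2, -1],
    [0, 0, 0, 0, 0, 0, -1],
  ],
)

```text
clock: 4.75
position: [0.5139, -0.191, 0.1655]
tcp_rot: [[-0.972, 0.235, -0.0], [0.235, 0.972, 0.0], [0.0, 0.0, -1.0]]
force: [0.8, 0.4, 0.5]
opening: 0.006
grasp_force: 0.0
```

Call:
jog_arm(
  commands=[
    [0, 0, 0, 0, 0, -0.1, -1],
    [0, 0, 0, 0, 0, -0.1, -1],
    [0, 0, 0, 0, 0, 0, -1],
  ],
)

```text
clock: 5.12
position: [0.5139, -0.191, 0.1636]
tcp_rot: [[-0.972, 0.235, -0.0], [0.235, 0.972, 0.0], [0.0, 0.0, -1.0]]
force: [0.4, -0.1, -0.7]
opening: 0.004
grasp_force: 0.0
```

Call:
jog_arm(
  commands=[
    [0, 0, 0, 0, 0, -0.1, -1],
    [0, 0, 0, 0, 0, -0.1, -1],
    [0, 0, 0, 0, 0, -0.1, -1],
    [0, 0, 0, 0, 0, -0.1, -1],
    [0, 0, 0, 0, 0, 0, -1],
  ],
)

```text
clock: 5.75
position: [0.514, -0.1911, 0.1597]
tcp_rot: [[-0.972, 0.235, 0.0], [0.235, 0.972, -0.0], [-0.0, -0.0, -1.0]]
force: [0.3, 0.3, 1.8]
opening: 0.007
grasp_force: 0.9
```

Call:
jog_arm(
  commands=[
    [0, 0, 0, 0, 0, -0.1, -1],
    [0, 0, 0, 0, 0, -0.1, -1],
    [0, 0, 0, 0, 0, 0, -1],
  ],
)

```text
clock: 6.12
position: [0.514, -0.1911, 0.1578]
tcp_rot: [[-0.972, 0.235, 0.0], [0.235, 0.972, -0.0], [-0.0, -0.0, -1.0]]
force: [-0.6, 0.3, 3.4]
opening: 0.005
grasp_force: 1.8
```

Call:
jog_arm(
  commands=[
    [0, 0, 0, 0, 0, -0.1, -1],
    [0, 0, 0, 0, 0, -0.1, -1],
    [0, 0, 0, 0, 0, -0.1, -1],
    [0, 0, 0, 0, 0, 0, -1],
    [0, 0, 0, 0, 0, 0, -1],
  ],
)

```text
clock: 6.75
position: [0.514, -0.1911, 0.155]
tcp_rot: [[-0.972, 0.235, 0.0], [0.235, 0.972, -0.0], [-0.0, -0.0, -1.0]]
force: [-1.3, 0.5, 7.2]
opening: 0.006
grasp_force: 3.0
```

Call:
jog_arm(
  commands=[
    [0, 0, 0, 0, 0, 0, -1],
    [0, 0, 0, 0, 0, 0, -1],
    [0, 0, 0, 0, 0, 0, -1],
    [0, 0, 0, 0, 0, 0, -1],
    [0, 0, 0, 0, 0, 0, -1],
  ],
)

```text
clock: 7.38
position: [0.514, -0.1911, 0.155]
tcp_rot: [[-0.972, 0.235, 0.0], [0.235, 0.972, -0.0], [-0.0, -0.0, -1.0]]
force: [-1.3, 1.3, 6.8]
opening: 0.003
grasp_force: 3.0
```

Call:
jog_arm(
  commands=[
    [0, 0, 0, 0, 0, 0, -1],
    [0, 0, 0, 0, 0, 0, -1],
  ],
)

```text
clock: 7.62
position: [0.514, -0.1911, 0.155]
tcp_rot: [[-0.972, 0.235, 0.0], [0.235, 0.972, -0.0], [-0.0, -0.0, -1.0]]
force: [-3.3, 2.0, 6.5]
opening: 0.004
grasp_force: 3.0
```

The force of about 6.5 N matches roughly 6 mm of travel, and it was held for about a second. Now I'll withdraw.

Call:
jog_arm(
  commands=[
    [0, 0, 0, 0, 0, 0.4, -1],
    [0, 0, 0, 0, 0, 0.6, -1],
    [0, 0, 0, 0, 0, 2, -1],
    [0, 0, 0, 0, 0, 4, -1],
    [0, 0, 0, 0, 0, 4, -1],
  ],
)

```text
clock: 8.25
position: [0.5135, -0.1908, 0.265]
tcp_rot: [[-0.972, 0.235, -0.001], [0.235, 0.972, 0.001], [0.001, 0.001, -1.0]]
force: [0.5, 0.2, -0.4]
opening: 0.003
grasp_force: 0.0
```

Call:
jog_arm(
  commands=[
    [0, 0, 0, 0, 0, 1, -1],
    [0, 0, 0, 0, 0, 0, -1],
    [0, 0, 0, 0, 0, 0, -1],
  ],
)

```text
clock: 8.62
position: [0.5131, -0.1906, 0.2724]
tcp_rot: [[-0.972, 0.235, -0.003], [0.235, 0.972, 0.002], [0.003, 0.001, -1.0]]
force: [-0.1, -0.4, 0.3]
opening: 0.004
grasp_force: 0.0
```

Run:
```python
from h import *
p=ctrl.camera("wrist")
X=world(p,ctrl.cut_out("midrange_dome",p)[0]["pixels"]); print(np.percentile(X,[1,50,99],axis=0).round(4))
X=world(p,ctrl.cut_out("midrange",p)[0]["pixels"]); print(np.percentile(X,[1,50,99],axis=0).round(4))
s=ctrl.observe(); print(s["position"],s["force"])
print(ctrl.job_done())
```

```text
[[ 0.494  -0.2135  0.1286]
 [ 0.5132 -0.1898  0.1387]
 [ 0.5367 -0.1679  0.1432]]
[[ 0.4547 -0.2502  0.1128]
 [ 0.5073 -0.1859  0.1377]
 [ 0.5674 -0.1298  0.1438]]
[ 0.51333395 -0.19069112  0.27299647] [-0.59849319  0.54989901 -0.85393961]
the job is handed in; nothing more can be done
None
```

The midrange dome was pushed in about 6 mm at about 6.5 N and held for about a second. It then sprang back, the arm withdrew to fingertips about 11 cm above the crown, and the job was handed in; the verdict was not shown.

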